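# Check the brake lever travel on a trolley push bar

## Task

Check that both brake levers of the trolley push bar clamped on the counter stop short of the bar: with the outside of the fingers press the left lever (as the robot faces it) in towards the bar until it comes up firmly on its stop, let it spring right back out, then press the right lever in the same way. The program finishes while holding the right lever pressed in firmly on its stop, so that its gap can be measured. Press without forcing the levers, do not take a lever between the fingers or put fingers on the bar, and leave the loose things where they lie.

Things in the scene. Friction and masses are not known exactly. Their poses are not given: they have to be found in the camera images.
- bar_stand: heavy fixed bench stand that carries the push bar: a 130 x 180 x 10 mm plate with two tube clamps 55 mm either side of its middle, 118 mm high over their screws; origin under the middle of the plate, x across the bar (away from the robot at yaw 0), y along the bar towards its left end, z up
- push_bar: trolley push bar, fixed: a level 25 mm steel tube 500 mm long along its y (left end +y), a 32 mm rubber grip on each end, a lever perch inboard of each grip. Origin on the tube's axis at its middle, 90 mm above the counter. The levers lie level at that height on its -x side (towards the robot), each in front of its grip, with 100 mm free in front of them and 50 mm below
- lever_left (a joint): left brake lever about its upright pivot, rad: 0 = out at rest, grows as it is pressed in. A spring returns it (3 N at press_left at first, 4 to 6 N at the stop). Its travel ends between 0.16 and 0.34 rad, different each time (11 to 24 mm at press_left); the stop is a little springy (4 N/mm); 10 to 15 N is firmly home. It would touch the bar near 0.5 rad
- blade_left: the left lever, cast aluminium: straight blade 10 mm thick, 13 mm high, 83 mm long, then an out-turned end with a 16 mm ball 122 mm from the pivot. Origin on the pivot axis at mid-height, 34 mm in front of the bar's axis; z up, x across the blade towards the bar (the way it is pressed); the blade runs along its +y. At rest it stands out from the bar by 0.35 rad
- press_left (a point): point on the outer face of the left blade (the face away from the bar), at mid-height, 70 mm from the pivot: a good place to press; axes as blade_left
- stop_left: travel-stop screw of the left lever, 6 mm thick, 39 mm long, with hex head and locknut, 22 mm inboard of the pivot; origin at its rounded tip, which the lever's 26 mm heel (inboard of the pivot) meets at the end of the travel. Already set: leave it alone
- lever_right (a joint): right brake lever about its upright pivot, rad: 0 = out at rest, grows as it is pressed in. A spring returns it (3 N at press_right at first, 4 to 6 N at the stop). Its travel ends between 0.16 and 0.34 rad, different each time (11 to 24 mm at press_right); the stop is a little springy (4 N/mm); 10 to 15 N is firmly home. It would touch the bar near 0.5 rad
- blade_right: the right lever, cast aluminium: straight blade 10 mm thick, 13 mm high, 83 mm long, then an out-turned end with a 16 mm ball 122 mm from the pivot. Origin on the pivot axis at mid-height, 34 mm in front of the bar's axis; z up, x across the blade towards the bar (the way it is pressed); the blade runs along its -y. At rest it stands out from the bar by 0.35 rad
- press_right (a point): point on the outer face of the right blade (the face away from the bar), at mid-height, 70 mm from the pivot: a good place to press; axes as blade_right
- stop_right: travel-stop screw of the right lever, 6 mm thick, 39 mm long, with hex head and locknut, 22 mm inboard of the pivot; origin at its rounded tip, which the lever's 26 mm heel (inboard of the pivot) meets at the end of the travel. Already set: leave it alone
- padlock: cast-brass padlock lying flat, body 46 x 42 x 20 mm with a steel shackle; origin under its body; loose, to be left alone
- whistle: green plastic whistle lying on its side, about 48 x 24 x 20 mm; origin under its round chamber; loose, to be left alone
- door_pull: satin steel D-shaped door pull lying flat, 140 mm long, 12 mm thick; origin under the middle of its bar; loose, to be left alone
- cap_1: black rubber chair-leg cap standing mouth up, 33 mm wide, 30 mm high; origin under its centre; loose, to be left alone
- cap_2: the second such cap; loose, to be left alone
- cap_3: the third such cap; loose, to be left alone
- spanner: 150 mm open-ended spanner lying flat; origin under it; loose, to be left alone
- tape_roll: roll of brown packing tape lying flat, 100 mm across, 48 mm high; origin under its centre; loose, to be left alone

How it is judged:
By the outcome, as a careful person would: the job done as asked, in the order asked, and still so for the second after the job is handed in, while the arm keeps its last pose, push and grip.
It also fails if it takes over 53 s, if anything falls off the work surface, if the arm or the gripper's body presses on something with over 40 N, if the wrist force passes 120 N, or if a joint passes its speed limit or range.

## Robot

A 7-joint arm with a two-finger parallel gripper is mounted at the origin on the work surface. World frame = base frame: x ahead of the robot, y to its left, z up, the work surface at z = 0. Lengths are in m, angles in rad, forces in N, time in s.
With the tool pointing down it reaches from about 0.4 to 0.85 m from the base axis. Payload 10.4 kg.
Tool frame: the origin (TCP) lies midway between the tips of the shut fingers; the grasp point (between the pads) lies 19 mm behind it (r.tcp_to_grasp is the z of the grasp point in the tool frame, in m); z points along the fingers, x is the direction in which the jaws open and shut, and the axes are right-handed (so a half turn about z gives the same grasp; the last joint's range is limited). The gripper opens to 87 mm and grips with 3 to 60 N. Pads are 19 mm wide; open, the fingers measure 117 mm over their backs; the gripper's body (75 mm by 190 mm) begins 51 mm behind the grasp point.
Start: joints at [-1.196, 0.332, -0.065, 1.46, 0.022, 1.35, -0.088], TCP at [0.242, 0.576, 0.223] pointing down, gripper open.
Joint ranges: [-2.6, 2.6], [-0.5, 2.12], [-1.47, 1.34], [0.16, 2.42], [-1.27, 4.41], [0.06, 2.06], [-2.6, 2.6]. Speed limits (rad/s): [2.22, 2.22, 2.79, 2.79, 3.14, 3.14, 3.14].

## Interface

Orientations are given as a unit quaternion [x, y, z, w].
In Python, from bench import r, camera, close_job gives the robot as it stands. The module is installed in compiled form; this text tells all that it offers.
- The arm moves only by the shell command python3 -m crank 'ROWS' [FORCE]. ROWS is JSON, a list of rows, each an object of numbers: "x", "y", "z": the shift along the tool's x, y, z scaled (see below); "ax", "ay", "az": the turn, a rotation vector about the tool's x, y, z scaled (see below); "claw": the closure, from -1 (fully open) to 1 (shut), so that 0 is half open. A call has exactly 5 rows; each row is the pose to reach, as a shift and turn from the pose commanded when the call began, along the tool's axes at that moment; what a row does not reach only later rows make up. The controller multiplies each number of a shift by 1 m and each number of a turn by 2 rad. A row lasts 1/12 s, in which the tool goes at most 41.7 mm and 7.16 degrees, less where a joint would pass 70% of its speed; a pose out of reach is approached as far as the arm can. A call with a number of a shift or a turn outside -1 to 1 is refused whole. A call with a gripper value outside its range is refused whole. The fingers move at their own pace and stop on an object; FORCE is the grip in N (left out, the last holds). Time passes only in rows, so rows that repeat a pose let the fingers close, or fill a call up. It gives the time, the measured TCP pose, the force and the opening at its end, in the units of the state.
- r.read_state(): the state, without advancing time (a new reading comes with each control period).
- camera(name): name is "scene" or "top" or "wrist"; returns a dict with "color" (480x640x3 uint8, blue, green, red), "fx", "fy", "cx", "cy" (pixels), "eye" and "orientation" of the camera in the world. Camera axes: x right, y down, z forward; pixel columns grow to the right and rows downward; lengths in m; the calibration is good to about 2 mm. A picture is of the moment at which its call begins. There is no depth.
- close_job(): hands the job in, once; it reports no verdict.
The state is a dict: "time": time; "joint_positions": joint angles; "joint_vel": joint speeds; "joint_torque": joint torques, N m; "ee_pos": TCP position; "eef_rot": TCP orientation; "ft_force": force on the tool from outside, world axes, zero at the start; "torque": the same for the moment, N m; "width": finger opening in m.
Only numpy, scipy, OpenCV 4.12 (cv2) and the standard library are available. Lean on these libraries where they do the work, as an engineer would, in place of code of your own. Each camera call takes 0.05 s, during which the arm holds its last target. There are 200 camera calls.

## Working session

There is one attempt and no reset: what is moved stays moved. The work goes in short steps, Python scripts to look and compute and a shell command to move; the robot and the scene stay as the last step left them, time stands still between calls to the robot, and variables do not carry over. Pictures are saved under pics/ and viewed, about 8 in all and at most 12, crops included, and the job is handed in when it is done.

```bash
mkdir -p pics; python3 - <<'E'
from bench import r,camera
import cv2
s=r.read_state()
for k in s: print(k,s[k])
print(r.tcp_to_grasp)
for n in ("scene","top"):
    c=camera(n); cv2.imwrite(f"pics/{n}0.png",c["color"]); print(n,{k:c[k] for k in c if k!="color"})
E
```

```text
time 0.0
joint_positions [-1.19563285  0.33285435 -0.06467326  1.46094853  0.02160873  1.34988789
 -0.08850218]
joint_vel [-0.00179684 -0.00057767 -0.00059594  0.00117748  0.00026043 -0.0012899
  0.00149131]
joint_torque [ 8.73724621e-04 -6.23261833e+01  2.51958228e-02 -3.89897597e+01
 -6.12668158e-02  3.99798166e-02  1.81242654e-04]
ee_pos [0.24197185 0.57584042 0.22176137]
eef_rot [ 8.32874771e-01  5.53461041e-01 -5.60206133e-04  4.21879187e-04]
ft_force [-0.15531776 -0.40940703  0.09966157]
torque [ 0.02517396  0.00023245 -0.02964579]
width 0.08717390493473248
-0.0187
scene {'fx': 444.04303322446236, 'fy': 444.04303322446236, 'cx': 318.3814002088886, 'cy': 245.03899402040125, 'eye': array([ 1.30137049, -0.15496681,  0.77680436]), 'orientation': array([ 0.73045021,  0.54528915, -0.25377035, -0.32357819])}
top {'fx': 592.0835428792899, 'fy': 592.0835428792899, 'cx': 314.7157321800817, 'cy': 241.70915592884123, 'eye': array([0.30165931, 0.04408419, 1.76273947]), 'orientation': array([ 0.71522083, -0.69509392,  0.05302719, -0.04991717])}
```

View pics/top0.png

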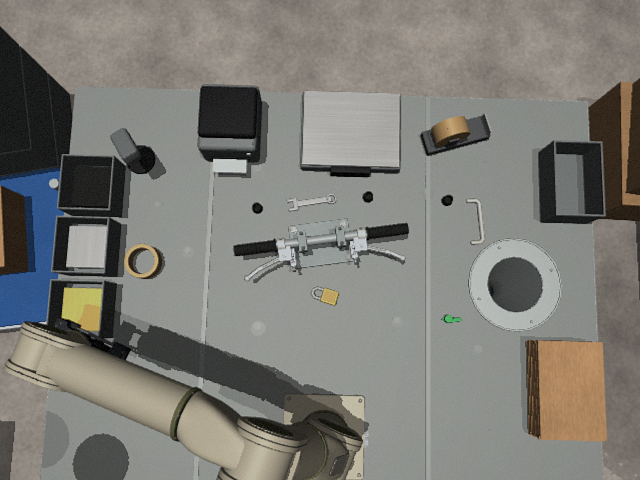

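View pics/scene0.png

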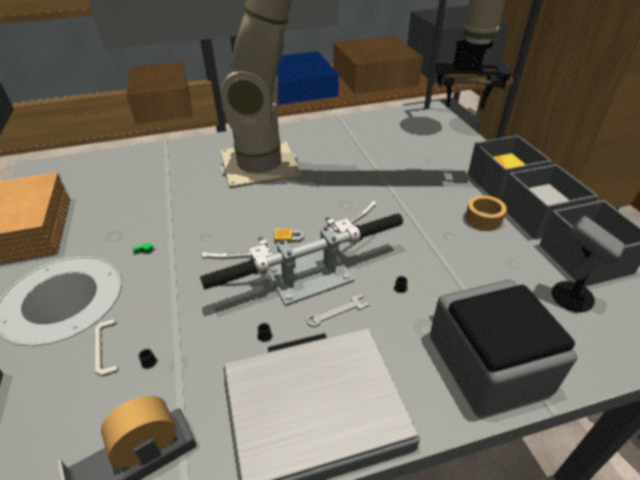

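```bash
cat > h.py <<'E'
import numpy as np, cv2
from scipy.spatial.transform import Rotation as R
def ray(c,u,v,z):
    d=R.from_quat(c["orientation"]).apply([(u-c["cx"])/c["fx"],(v-c["cy"])/c["fy"],1]); e=np.array(c["eye"])
    return e+d*(z-e[2])/d[2]
def proj(c,p):
    q=R.from_quat(c["orientation"]).inv().apply(np.array(p)-c["eye"]); return np.array([c["fx"]*q[0]/q[2]+c["cx"],c["fy"]*q[1]/q[2]+c["cy"]])
E
python3 - <<'E'
from bench import camera
from h import *
c=camera("top"); im=c["color"]
m=(im.max(2)<60).astype(np.uint8); m[:215]=0; m[262:]=0; m[:,:225]=0;m[:,415:]=0
n,l,st,ce=cv2.connectedComponentsWithStats(m)
ends=[]
for i in range(1,n):
    if st[i,4]>80:
        ys,xs=np.where(l==i); P=np.array([ray(c,x,y,.09)[:2] for x,y in zip(xs,ys)])
        (cx,cy),(w,h),a=cv2.minAreaRect((P*1000).astype(np.float32)); print(st[i],cx,cy,w,h,a)
print("ball/blade pts",[ray(c,*p,.09)[:2].round(3) for p in [(248,278),(281,258),(403,260),(366,247)]])
print("padlock",ray(c,325,296,.01).round(3))
cr=im[210:310,225:420]; cv2.imwrite("pics/c1.png",cv2.resize(cr,None,fx=4,fy=4,interpolation=cv2.INTER_CUBIC))
E
```

```text
[366 223  43  18 471] 583.1804809570312 -166.4198760986328 37.733612060546875 120.74040222167969 7.599825382232666
[234 239  44  17 487] 526.6756591796875 208.41859436035156 46.08484649658203 122.49308776855469 2.1376655101776123
ball/blade pts [array([0.438, 0.226]), array([0.498, 0.135]), array([ 0.502, -0.212]), array([ 0.536, -0.107])]
padlock [0.398 0.005 0.01 ]
```

View pics/c1.png

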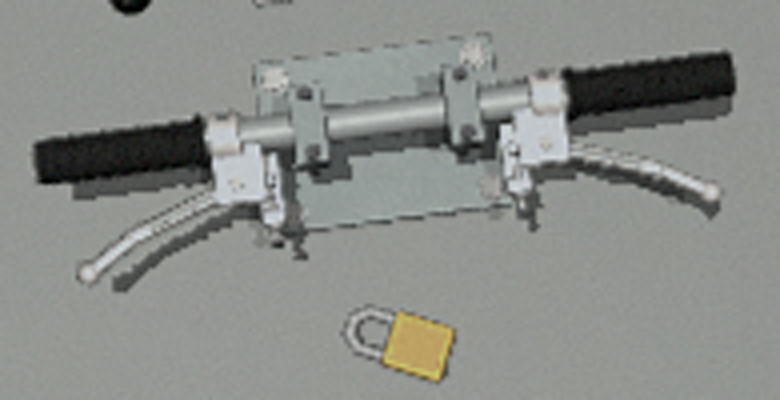

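```bash
cat >> h.py <<'E'
def plan(s,target,xdir):
    """tool pointing down with tool x along xdir (angle world); return tool-frame shift and turn/2"""
    Rn=R.from_quat(s["eef_rot"]); best=None
    for a in (xdir,xdir+np.pi):
        x=np.array([np.cos(a),np.sin(a),0]); z=np.array([0,0,-1.]); Rt=R.from_matrix(np.c_[x,np.cross(z,x),z])
        rv=(Rn.inv()*Rt).as_rotvec()
        if best is None or np.linalg.norm(rv)<np.linalg.norm(best): best=rv
    return Rn.inv().apply(np.array(target)-s["ee_pos"]).round(4),(best/2).round(4)
E
python3 - <<'E'
from bench import camera,r
from h import *
c=camera("top"); s=r.read_state()
f=lambda X,Y,z:ray(c,225+X/4,210+Y/4,z)[:2]
L=f(38,163,.09);Rr=f(733,72,.09); ctr=(L+Rr)/2; ly=(L-Rr)/np.linalg.norm(L-Rr); lx=np.array([ly[1],-ly[0]])
yaw=np.arctan2(lx[1],lx[0]); print("len",np.linalg.norm(L-Rr),"ctr",ctr,"yaw",yaw)
loc=lambda p:np.array([(p-ctr)@lx,(p-ctr)@ly]).round(4)
print("balls",loc(f(87,272,.09)),loc(f(711,191,.09)),"screws",loc(f(237,185,.105)),loc(f(548,143,.105)))
print("blade mid pts",loc(f(140,236,.09)),loc(f(180,210,.09)),loc(f(640,160,.09)),loc(f(600,152,.09)))
np.savez("bar.npz",ctr=ctr,lx=lx,ly=ly,yaw=yaw)
print("tool x world",R.from_quat(s["eef_rot"]).as_matrix().round(3))
E
```

```text
len 0.5010172152170635 ctr [0.55466527 0.02040655] yaw 0.16063235489754155
balls [-0.0818  0.225 ] [-0.0828 -0.2217] screws [-0.0361  0.1117] [-0.0354 -0.11  ]
blade mid pts [-0.0613  0.1848] [-0.0467  0.1545] [-0.0542 -0.1748] [-0.0447 -0.1474]
tool x world [[ 0.387  0.922 -0.   ]
 [ 0.922 -0.387 -0.001]
 [-0.001  0.    -1.   ]]
```

```bash
cat > where.py <<'E'
from bench import r
from h import *
import sys
b=np.load("bar.npz"); s=r.read_state()
p=s["ee_pos"][:2]-b["ctr"]; xa=R.from_quat(s["eef_rot"]).as_matrix()[:,0]
print("t",round(s["time"],2),"loc",(p@b["lx"]).round(4),(p@b["ly"]).round(4),"z",round(s["ee_pos"][2],4),"xang",round(float(np.arctan2(xa[1],xa[0])),3),"F loc",(s["ft_force"][:2]@b["lx"]).round(2),(s["ft_force"][:2]@b["ly"]).round(2),s["ft_force"][2].round(2),"w",round(s["width"],4),"q",s["joint_positions"].round(2))
if len(sys.argv)>1:
    x,y,z,a=map(float,sys.argv[1:5]); t=np.r_[b["ctr"]+x*b["lx"]+y*b["ly"],z]
    print("shift,turn/2",*plan(s,t,float(b["yaw"])+a))
E
python3 where.py -.1225 .167 .20 .15
```

```text
t 0.2 loc -0.2198 0.5984 z 0.2221 xang 1.173 F loc 0.59 -0.27 -0.85 w 0.0869 q [-1.2   0.33 -0.06  1.46  0.02  1.35 -0.09]
shift,turn/2 [-0.3144  0.3111  0.0223] [2.000e-04 4.000e-04 4.312e-01]
```

```bash
python3 -m crank '[{"x":-0.028,"y":0.027,"claw":1},{"x":-0.056,"y":0.055,"claw":1},{"x":-0.084,"y":0.083,"claw":1},{"x":-0.112,"y":0.111,"claw":1},{"x":-0.14,"y":0.14,"claw":1}]' 40; python3 -m crank '[{"x":-0.028,"y":0.027,"claw":1},{"x":-0.056,"y":0.055,"claw":1},{"x":-0.084,"y":0.083,"claw":1},{"x":-0.112,"y":0.111,"claw":1},{"x":-0.14,"y":0.14,"claw":1}]' ; python3 where.py -.1225 .167 .20 .15
```

```text
t 0.2 loc -0.2198 0.5984 z 0.2221 xang 1.173 F loc 0.59 -0.27 -0.85 w 0.0869 q [-1.2   0.33 -0.06  1.46  0.02  1.35 -0.09]
shift,turn/2 [-0.3144  0.3111  0.0223] [2.000e-04 4.000e-04 4.312e-01]schema error: expected keys x, y, z, ax, ay, az, claw
schema error: expected keys x, y, z, ax, ay, az, claw
```

```bash
python3 -m crank '[{"x":-0.028,"y":0.027,"z":0,"ax":0,"ay":0,"az":0,"claw":1},{"x":-0.056,"y":0.055,"z":0,"ax":0,"ay":0,"az":0,"claw":1},{"x":-0.084,"y":0.083,"z":0,"ax":0,"ay":0,"az":0,"claw":1},{"x":-0.112,"y":0.111,"z":0,"ax":0,"ay":0,"az":0,"claw":1},{"x":-0.14,"y":0.14,"z":0,"ax":0,"ay":0,"az":0,"claw":1}]' 40; python3 -m crank '[{"x":-0.028,"y":0.027,"z":0,"ax":0,"ay":0,"az":0.05,"claw":1},{"x":-0.056,"y":0.055,"z":0,"ax":0,"ay":0,"az":0.1,"claw":1},{"x":-0.084,"y":0.083,"z":0,"ax":0,"ay":0,"az":0.15,"claw":1},{"x":-0.112,"y":0.111,"z":0,"ax":0,"ay":0,"az":0.2,"claw":1},{"x":-0.14,"y":0.14,"z":0,"ax":0,"ay":0,"az":0.25,"claw":1}]' ; python3 where.py -.1225 .167 .20 .15
```

```text
time: 0.62
ee_pos: [0.3171, 0.3911, 0.2224]
eef_rot: [0.833, 0.554, -0.0, -0.0]
ft_force: [1.0, 0.3, -0.4]
width: 0.0617
time: 1.03
ee_pos: [0.3919, 0.2078, 0.2226]
eef_rot: [0.945, 0.328, 0.0, -0.0]
ft_force: [0.5, 1.4, -0.5]
width: 0.0282
t 1.03 loc -0.1307 0.211 z 0.2226 xang 0.668 F loc 0.71 1.3 -0.47 w 0.0282 q [-0.81 -0.08  0.21  1.92  0.02  1.3   0.06]
shift,turn/2 [-0.0143  0.0425  0.0226] [-0.0002 -0.0002  0.1789]
```

```bash
python3 -m crank '[{"x":-0.007,"y":0.021,"z":0.01,"ax":0,"ay":0,"az":0.06,"claw":1},{"x":-0.014,"y":0.042,"z":0.022,"ax":0,"ay":0,"az":0.12,"claw":1},{"x":-0.014,"y":0.042,"z":0.022,"ax":0,"ay":0,"az":0.179,"claw":1},{"x":-0.014,"y":0.042,"z":0.022,"ax":0,"ay":0,"az":0.179,"claw":1},{"x":-0.014,"y":0.042,"z":0.022,"ax":0,"ay":0,"az":0.179,"claw":1}]' ; python3 where.py -.1225 .167 .07 .15; python3 - <<'E'
from bench import camera
import cv2
cv2.imwrite("pics/w1.png",camera("wrist")["color"])
E
```

```text
time: 1.45
ee_pos: [0.4069, 0.1683, 0.2007]
eef_rot: [0.987, 0.159, 0.0, -0.0]
ft_force: [-0.9, 0.5, 0.3]
width: 0.002
t 1.45 loc -0.1222 0.1697 z 0.2007 xang 0.319 F loc -0.83 0.65 0.33 w 0.002 q [-0.75 -0.08  0.24  1.96  0.02  1.25 -0.19]
shift,turn/2 [-0.0007  0.0026  0.1307] [-0.0002 -0.0001  0.0041]
```

View pics/w1.png

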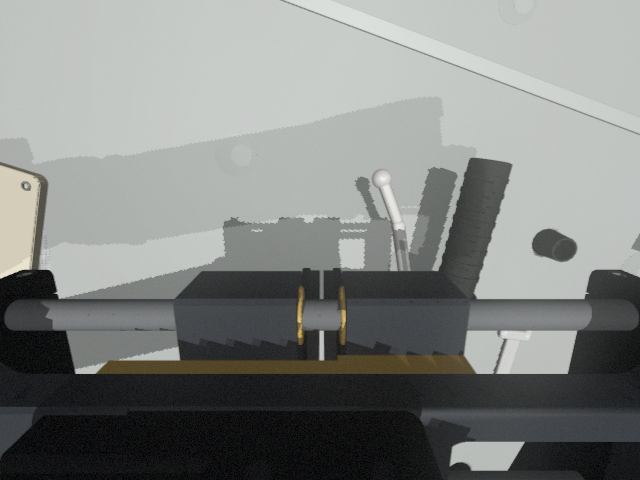

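The wrist view shows the shut fingers at (320,310), in front of the left lever. Its ball is at (381,178) and the blade runs down to (403,270), to the bar side of the fingers, so the way down is clear.

```bash
python3 -m crank '[{"x":0,"y":0,"z":0.033,"ax":0,"ay":0,"az":0,"claw":1},{"x":0,"y":0,"z":0.066,"ax":0,"ay":0,"az":0,"claw":1},{"x":0,"y":0,"z":0.098,"ax":0,"ay":0,"az":0,"claw":1},{"x":0,"y":0,"z":0.13,"ax":0,"ay":0,"az":0,"claw":1},{"x":0,"y":0,"z":0.13,"ax":0,"ay":0,"az":0,"claw":1}]' ; python3 where.py -.093 .1715 .07 .15; python3 - <<'E'
from bench import camera
from h import *
c=camera("scene"); b=np.load("bar.npz")
u,v=proj(c,[*(b["ctr"]-.09*b["lx"]+.17*b["ly"]),.08]).astype(int); print(u,v)
cv2.imwrite("pics/s1.png",cv2.resize(c["color"][v-60:v+50,u-80:u+80],None,fx=4,fy=4,interpolation=cv2.INTER_CUBIC))
E
```

```text
time: 1.92
ee_pos: [0.4036, 0.1672, 0.066]
eef_rot: [0.987, 0.159, -0.004, 0.002]
ft_force: [-1.4, -1.4, -1.3]
width: 0.0006
t 1.92 loc -0.1256 0.1691 z 0.066 xang 0.32 F loc -1.61 -1.13 -1.31 w 0.0006 q [-0.74  0.08  0.25  2.12 -0.02  0.95 -0.15]
shift,turn/2 [ 0.0325  0.0028 -0.0043] [0.001  0.0038 0.0048]
353 211
```

View pics/s1.png

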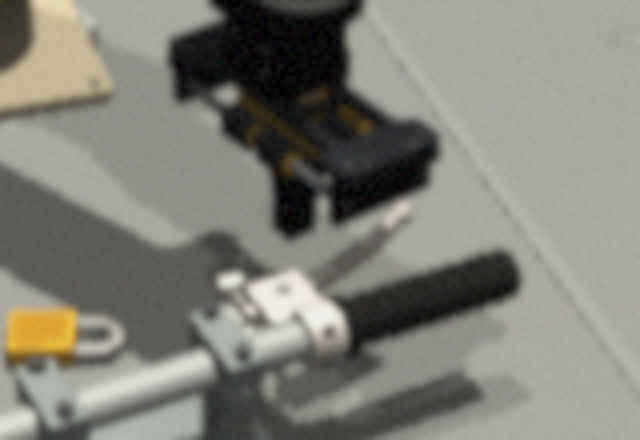

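```bash
python3 -m crank '[{"x":0.01,"y":0.001,"z":-0.002,"ax":0,"ay":0.002,"az":0,"claw":1},{"x":0.02,"y":0.002,"z":-0.004,"ax":0,"ay":0.003,"az":0,"claw":1},{"x":0.03,"y":0.002,"z":-0.004,"ax":0,"ay":0.003,"az":0,"claw":1},{"x":0.034,"y":0.002,"z":-0.004,"ax":0,"ay":0.003,"az":0,"claw":1},{"x":0.034,"y":0.002,"z":-0.004,"ax":0,"ay":0.003,"az":0,"claw":1}]' >/dev/null; python3 where.py; python3 -m crank '[{"x":0.002,"y":0,"z":0,"ax":0,"ay":0,"az":0,"claw":1},{"x":0.004,"y":0,"z":0,"ax":0,"ay":0,"az":0,"claw":1},{"x":0.006,"y":0,"z":0,"ax":0,"ay":0,"az":0,"claw":1},{"x":0.006,"y":0,"z":0,"ax":0,"ay":0,"az":0,"claw":1},{"x":0.006,"y":0,"z":0,"ax":0,"ay":0,"az":0,"claw":1}]' >/dev/null; python3 where.py
```

```text
t 2.38 loc -0.0864 0.173 z 0.0756 xang 0.315 F loc 0.95 0.42 -0.37 w 0.0003 q [-0.73  0.14  0.27  2.03 -0.04  0.96 -0.12]
t 2.8 loc -0.0824 0.1735 z 0.0745 xang 0.315 F loc -0.22 -0.34 0.33 w 0.0007 q [-0.73  0.15  0.27  2.02 -0.05  0.97 -0.12]
```

```bash
python3 -m crank '[{"x":0.002,"y":0,"z":0.002,"ax":0,"ay":0,"az":0,"claw":1},{"x":0.004,"y":0,"z":0.003,"ax":0,"ay":0,"az":0,"claw":1},{"x":0.005,"y":0,"z":0.003,"ax":0,"ay":0,"az":0,"claw":1},{"x":0.005,"y":0,"z":0.003,"ax":0,"ay":0,"az":0,"claw":1},{"x":0.005,"y":0,"z":0.003,"ax":0,"ay":0,"az":0,"claw":1}]' >/dev/null; python3 where.py; python3 -m crank '[{"x":0.002,"y":0,"z":0,"ax":0,"ay":0,"az":0,"claw":1},{"x":0.004,"y":0,"z":0,"ax":0,"ay":0,"az":0,"claw":1},{"x":0.005,"y":0,"z":0,"ax":0,"ay":0,"az":0,"claw":1},{"x":0.005,"y":0,"z":0,"ax":0,"ay":0,"az":0,"claw":1},{"x":0.005,"y":0,"z":0,"ax":0,"ay":0,"az":0,"claw":1}]' >/dev/null; python3 where.py
```

```text
t 3.22 loc -0.0773 0.1743 z 0.0716 xang 0.315 F loc 0.1 -0.36 0.85 w 0.0003 q [-0.72  0.17  0.27  2.01 -0.05  0.96 -0.11]
t 3.63 loc -0.0728 0.1751 z 0.0715 xang 0.315 F loc -2.39 -0.29 0.55 w 0.0009 q [-0.72  0.18  0.27  2.   -0.06  0.96 -0.11]
```

```bash
for i in 1; do python3 -m crank '[{"x":0.002,"y":0,"z":0,"ax":0,"ay":0,"az":0,"claw":1},{"x":0.004,"y":0,"z":0,"ax":0,"ay":0,"az":0,"claw":1},{"x":0.005,"y":0,"z":0,"ax":0,"ay":0,"az":0,"claw":1},{"x":0.005,"y":0,"z":0,"ax":0,"ay":0,"az":0,"claw":1},{"x":0.005,"y":0,"z":0,"ax":0,"ay":0,"az":0,"claw":1}]' >/dev/null; done; python3 where.py; python3 -m crank '[{"x":0.001,"y":0,"z":0,"ax":0,"ay":0,"az":0,"claw":1},{"x":0.002,"y":0,"z":0,"ax":0,"ay":0,"az":0,"claw":1},{"x":0.002,"y":0,"z":0,"ax":0,"ay":0,"az":0,"claw":1},{"x":0.002,"y":0,"z":0,"ax":0,"ay":0,"az":0,"claw":1},{"x":0.002,"y":0,"z":0,"ax":0,"ay":0,"az":0,"claw":1}]' >/dev/null; python3 where.py;  python3 -m crank '[{"x":0.001,"y":0,"z":0,"ax":0,"ay":0,"az":0,"claw":1},{"x":0.002,"y":0,"z":0,"ax":0,"ay":0,"az":0,"claw":1},{"x":0.002,"y":0,"z":0,"ax":0,"ay":0,"az":0,"claw":1},{"x":0.002,"y":0,"z":0,"ax":0,"ay":0,"az":0,"claw":1},{"x":0.002,"y":0,"z":0,"ax":0,"ay":0,"az":0,"claw":1}]' >/dev/null; python3 where.py
```

```text
t 4.05 loc -0.0676 0.176 z 0.0716 xang 0.315 F loc -3.2 1.82 0.07 w 0.0005 q [-0.72  0.19  0.27  1.99 -0.06  0.97 -0.1 ]
t 4.47 loc -0.0655 0.1762 z 0.0717 xang 0.315 F loc -4.22 1.02 0.74 w 0.0004 q [-0.72  0.19  0.27  1.98 -0.06  0.97 -0.1 ]
t 4.88 loc -0.0635 0.1765 z 0.0717 xang 0.315 F loc -4.32 2.81 0.36 w 0.0004 q [-0.72  0.2   0.27  1.98 -0.06  0.97 -0.1 ]
```

```bash
python3 -m crank '[{"x":0.001,"y":0,"z":0,"ax":0,"ay":0,"az":0,"claw":1},{"x":0.002,"y":0,"z":0,"ax":0,"ay":0,"az":0,"claw":1},{"x":0.002,"y":0,"z":0,"ax":0,"ay":0,"az":0,"claw":1},{"x":0.002,"y":0,"z":0,"ax":0,"ay":0,"az":0,"claw":1},{"x":0.002,"y":0,"z":0,"ax":0,"ay":0,"az":0,"claw":1}]' >/dev/null; python3 where.py;  python3 -m crank '[{"x":0.001,"y":0,"z":0,"ax":0,"ay":0,"az":0,"claw":1},{"x":0.0015,"y":0,"z":0,"ax":0,"ay":0,"az":0,"claw":1},{"x":0.0015,"y":0,"z":0,"ax":0,"ay":0,"az":0,"claw":1},{"x":0.0015,"y":0,"z":0,"ax":0,"ay":0,"az":0,"claw":1},{"x":0.0015,"y":0,"z":0,"ax":0,"ay":0,"az":0,"claw":1}]' >/dev/null; python3 where.py
```

```text
t 5.3 loc -0.0616 0.1768 z 0.0717 xang 0.315 F loc -4.76 3.07 0.1 w 0.0005 q [-0.72  0.2   0.27  1.97 -0.06  0.97 -0.1 ]
t 5.72 loc -0.0601 0.1771 z 0.0717 xang 0.315 F loc -4.67 2.32 0.01 w 0.0003 q [-0.72  0.21  0.27  1.97 -0.07  0.97 -0.1 ]
```

```bash
python3 -m crank '[{"x":0.001,"y":0,"z":0,"ax":0,"ay":0,"az":0,"claw":1},{"x":0.002,"y":0,"z":0,"ax":0,"ay":0,"az":0,"claw":1},{"x":0.002,"y":0,"z":0,"ax":0,"ay":0,"az":0,"claw":1},{"x":0.002,"y":0,"z":0,"ax":0,"ay":0,"az":0,"claw":1},{"x":0.002,"y":0,"z":0,"ax":0,"ay":0,"az":0,"claw":1}]' >/dev/null; python3 where.py;  python3 -m crank '[{"x":0.001,"y":0,"z":0,"ax":0,"ay":0,"az":0,"claw":1},{"x":0.0015,"y":0,"z":0,"ax":0,"ay":0,"az":0,"claw":1},{"x":0.0015,"y":0,"z":0,"ax":0,"ay":0,"az":0,"claw":1},{"x":0.0015,"y":0,"z":0,"ax":0,"ay":0,"az":0,"claw":1},{"x":0.0015,"y":0,"z":0,"ax":0,"ay":0,"az":0,"claw":1}]' >/dev/null; python3 where.py
```

```text
t 6.13 loc -0.0583 0.1775 z 0.0717 xang 0.315 F loc -4.9 2.52 -0.02 w 0.0005 q [-0.71  0.21  0.27  1.97 -0.07  0.97 -0.1 ]
t 6.55 loc -0.0569 0.1777 z 0.0716 xang 0.315 F loc -5.19 2.83 1.59 w 0.0002 q [-0.71  0.21  0.27  1.96 -0.07  0.97 -0.1 ]
```

```bash
python3 -m crank '[{"x":0.001,"y":0,"z":0,"ax":0,"ay":0,"az":0,"claw":1},{"x":0.0015,"y":0,"z":0,"ax":0,"ay":0,"az":0,"claw":1},{"x":0.0015,"y":0,"z":0,"ax":0,"ay":0,"az":0,"claw":1},{"x":0.0015,"y":0,"z":0,"ax":0,"ay":0,"az":0,"claw":1},{"x":0.0015,"y":0,"z":0,"ax":0,"ay":0,"az":0,"claw":1}]' >/dev/null; python3 where.py;  python3 -m crank '[{"x":0.001,"y":0,"z":0,"ax":0,"ay":0,"az":0,"claw":1},{"x":0.0015,"y":0,"z":0,"ax":0,"ay":0,"az":0,"claw":1},{"x":0.0015,"y":0,"z":0,"ax":0,"ay":0,"az":0,"claw":1},{"x":0.0015,"y":0,"z":0,"ax":0,"ay":0,"az":0,"claw":1},{"x":0.0015,"y":0,"z":0,"ax":0,"ay":0,"az":0,"claw":1}]' >/dev/null; python3 where.py
```

```text
t 6.97 loc -0.0556 0.178 z 0.0716 xang 0.315 F loc -6.67 2.74 0.54 w 0.0004 q [-0.71  0.22  0.27  1.96 -0.07  0.97 -0.09]
t 7.38 loc -0.0544 0.1782 z 0.0716 xang 0.315 F loc -7.1 3.14 1.85 w 0.0002 q [-0.71  0.22  0.27  1.95 -0.07  0.97 -0.09]
```

```bash
python3 -m crank '[{"x":0.001,"y":0,"z":0,"ax":0,"ay":0,"az":0,"claw":1},{"x":0.0015,"y":0,"z":0,"ax":0,"ay":0,"az":0,"claw":1},{"x":0.0015,"y":0,"z":0,"ax":0,"ay":0,"az":0,"claw":1},{"x":0.0015,"y":0,"z":0,"ax":0,"ay":0,"az":0,"claw":1},{"x":0.0015,"y":0,"z":0,"ax":0,"ay":0,"az":0,"claw":1}]' >/dev/null; python3 where.py; python3 - <<'E'
from bench import camera
from h import *
b=np.load("bar.npz")
for n in ("scene","top"):
    c=camera(n)
    u,v=proj(c,[*(b["ctr"]-.04*b["lx"]+.15*b["ly"]),.08]).astype(int); print(u,v)
    cv2.imwrite(f"pics/{n}2.png",cv2.resize(c["color"][v-40:v+40,u-60:u+60],None,fx=4,fy=4,interpolation=cv2.INTER_CUBIC))
cv2.imwrite("pics/b2.png",np.vstack([cv2.imread("pics/scene2.png"),cv2.imread("pics/top2.png")])[:,:])
E
python3 where.py
```

```text
t 7.8 loc -0.0534 0.1784 z 0.0715 xang 0.315 F loc -9.4 1.7 4.2 w 0.0 q [-0.71  0.22  0.27  1.95 -0.07  0.97 -0.09]
355 224
271 260
t 7.9 loc -0.0534 0.1784 z 0.0715 xang 0.315 F loc -9.89 2.54 2.69 w 0.0005 q [-0.71  0.22  0.27  1.95 -0.07  0.97 -0.09]
```

View pics/b2.png

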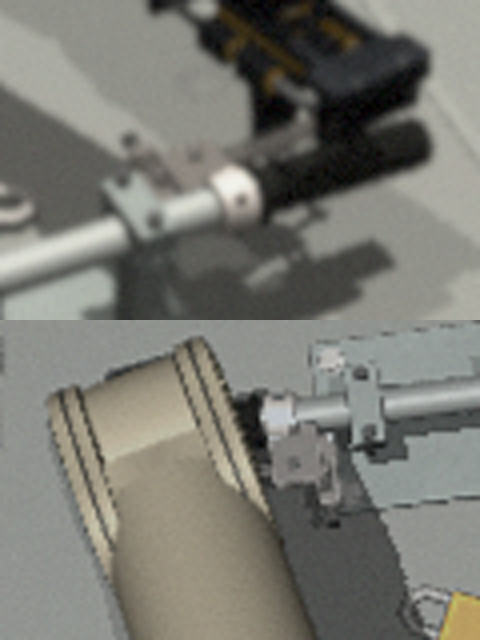

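```bash
python3 -m crank '[{"x":0.001,"y":0,"z":0,"ax":0,"ay":0,"az":0,"claw":1},{"x":0.0015,"y":0,"z":0,"ax":0,"ay":0,"az":0,"claw":1},{"x":0.0015,"y":0,"z":0,"ax":0,"ay":0,"az":0,"claw":1},{"x":0.0015,"y":0,"z":0,"ax":0,"ay":0,"az":0,"claw":1},{"x":0.0015,"y":0,"z":0,"ax":0,"ay":0,"az":0,"claw":1}]' >/dev/null; python3 where.py;python3 -m crank '[{"x":0,"y":0,"z":0,"ax":0,"ay":0,"az":0,"claw":1},{"x":0,"y":0,"z":0,"ax":0,"ay":0,"az":0,"claw":1},{"x":0,"y":0,"z":0,"ax":0,"ay":0,"az":0,"claw":1},{"x":0,"y":0,"z":0,"ax":0,"ay":0,"az":0,"claw":1},{"x":0,"y":0,"z":0,"ax":0,"ay":0,"az":0,"claw":1}]' >/dev/null; python3 where.py
```

```text
t 8.32 loc -0.0524 0.1786 z 0.0714 xang 0.315 F loc -14.1 2.52 4.74 w 0.0007 q [-0.71  0.22  0.27  1.95 -0.07  0.98 -0.09]
t 8.73 loc -0.0524 0.1786 z 0.0714 xang 0.315 F loc -12.48 1.92 5.99 w 0.0003 q [-0.71  0.22  0.27  1.95 -0.07  0.98 -0.09]
```

```bash
python3 -m crank '[{"x":-0.01,"y":0,"z":0,"ax":0,"ay":0,"az":0,"claw":1},{"x":-0.025,"y":0,"z":0,"ax":0,"ay":0,"az":0,"claw":1},{"x":-0.045,"y":0,"z":0,"ax":0,"ay":0,"az":0,"claw":1},{"x":-0.065,"y":0,"z":0,"ax":0,"ay":0,"az":0,"claw":1},{"x":-0.075,"y":0,"z":0,"ax":0,"ay":0,"az":0,"claw":1}]' >/dev/null; python3 -m crank '[{"x":0,"y":0,"z":0,"ax":0,"ay":0,"az":0,"claw":1},{"x":0,"y":0,"z":-0.03,"ax":0,"ay":0,"az":0,"claw":1},{"x":0,"y":0,"z":-0.065,"ax":0,"ay":0,"az":0,"claw":1},{"x":0,"y":0,"z":-0.1,"ax":0,"ay":0,"az":0,"claw":1},{"x":0,"y":0,"z":-0.11,"ax":0,"ay":0,"az":0,"claw":1}]' >/dev/null; python3 where.py -.125 -.167 .18 -.15
```

```text
t 9.57 loc -0.122 0.1675 z 0.1868 xang 0.314 F loc 0.18 0.18 -0.22 w 0.0005 q [-0.75 -0.08  0.25  1.99  0.02  1.21 -0.2 ]
shift,turn/2 [-0.0542  0.3301  0.0054] [-0.002  -0.0069  0.1518]
```

```bash
python3 -m crank '[{"x":-0.006,"y":0.035,"z":0,"ax":0,"ay":0,"az":0.02,"claw":1},{"x":-0.012,"y":0.072,"z":0,"ax":0,"ay":0,"az":0.04,"claw":1},{"x":-0.018,"y":0.11,"z":0,"ax":0,"ay":0,"az":0.06,"claw":1},{"x":-0.024,"y":0.147,"z":0,"ax":0,"ay":0,"az":0.08,"claw":1},{"x":-0.03,"y":0.184,"z":0,"ax":0,"ay":0,"az":0.1,"claw":1}]' >/dev/null; python3 where.py -.125 -.167 .18 -.15
```

```text
t 9.98 loc -0.1259 -0.0219 z 0.1817 xang 0.113 F loc 1.14 0.16 0.03 w 0.0003 q [-0.56 -0.1   0.48  2.02  0.05  1.21  0.02]
shift,turn/2 [0.0078 0.1449 0.0017] [-0.0007 -0.0041  0.0511]
```

```bash
python3 -m crank '[{"x":0.002,"y":0.036,"z":0,"ax":0,"ay":0,"az":0.013,"claw":1},{"x":0.004,"y":0.072,"z":0,"ax":0,"ay":0,"az":0.026,"claw":1},{"x":0.006,"y":0.108,"z":0,"ax":0,"ay":-0.002,"az":0.039,"claw":1},{"x":0.008,"y":0.143,"z":0.002,"ax":0,"ay":-0.004,"az":0.051,"claw":1},{"x":0.008,"y":0.145,"z":0.002,"ax":0,"ay":-0.004,"az":0.051,"claw":1}]' >/dev/null; python3 where.py -.125 -.167 .072 -.15;  python3 - <<'E'
from bench import camera
from h import *
c=camera("top")["color"][210:310,225:420]; cv2.imwrite("pics/c3.png",cv2.resize(c,None,fx=4,fy=4,interpolation=cv2.INTER_CUBIC))
E
```

```text
t 10.4 loc -0.1256 -0.1721 z 0.1796 xang 0.004 F loc 0.01 -0.58 0.11 w 0.0006 q [-0.4   0.05  0.68  1.9  -0.03  1.2   0.3 ]
shift,turn/2 [-0.0002 -0.0054  0.1076] [ 0.0013  0.     -0.0031]
```

View pics/c3.png

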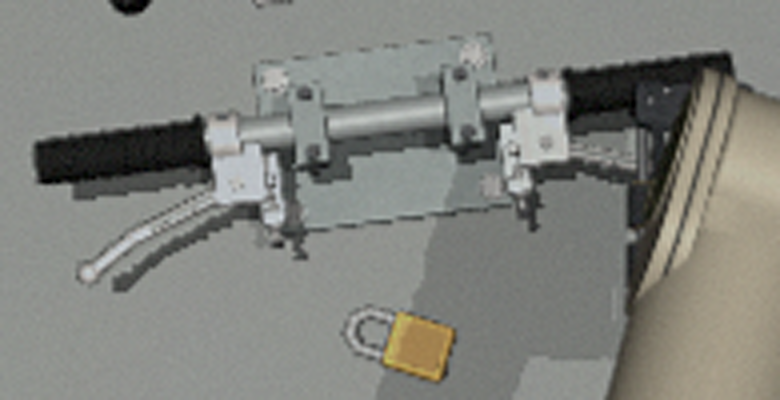

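The left lever is fully back out: its ball is at (87,272) in the crop, the same spot as at the start. The padlock has not moved. Next I go down in front of the right lever.

```bash
python3 -m crank '[{"x":0,"y":-0.002,"z":0.033,"ax":0,"ay":0,"az":-0.003,"claw":1},{"x":0,"y":-0.004,"z":0.066,"ax":0,"ay":0,"az":-0.003,"claw":1},{"x":0,"y":-0.004,"z":0.098,"ax":0,"ay":0,"az":-0.003,"claw":1},{"x":0,"y":-0.004,"z":0.107,"ax":0,"ay":0,"az":-0.003,"claw":1},{"x":0,"y":-0.004,"z":0.107,"ax":0,"ay":0,"az":-0.003,"claw":1}]' >/dev/null; python3 where.py -.085 -.173 .072 -.15
```

```text
t 10.87 loc -0.126 -0.16 z 0.0703 xang 0.02 F loc 0.11 0.44 0.74 w 0.0005 q [-0.37  0.2   0.67  2.03 -0.15  0.97  0.39]
shift,turn/2 [ 0.0424  0.0071 -0.0019] [-0.0005  0.0031  0.0046]
```

```bash
python3 -m crank '[{"x":0.01,"y":0.004,"z":-0.002,"ax":0,"ay":0,"az":0.002,"claw":1},{"x":0.02,"y":0.007,"z":-0.002,"ax":0,"ay":0,"az":0.003,"claw":1},{"x":0.03,"y":0.007,"z":-0.002,"ax":0,"ay":0,"az":0.003,"claw":1},{"x":0.042,"y":0.007,"z":-0.002,"ax":0,"ay":0,"az":0.003,"claw":1},{"x":0.042,"y":0.007,"z":-0.002,"ax":0,"ay":0,"az":0.003,"claw":1}]' >/dev/null; python3 where.py -.079 -.174 .072 -.15
```

```text
t 11.28 loc -0.0812 -0.1735 z 0.0756 xang 0.015 F loc 0.04 0.56 0.12 w 0.0003 q [-0.34  0.29  0.66  1.91 -0.21  1.    0.43]
shift,turn/2 [0.0022 0.0002 0.0036] [-0.0004 -0.0005  0.0021]
```

```bash
python3 -m crank '[{"x":0.002,"y":0,"z":0.002,"ax":0,"ay":0,"az":0,"claw":1},{"x":0.004,"y":0,"z":0.003,"ax":0,"ay":0,"az":0,"claw":1},{"x":0.006,"y":0,"z":0.003,"ax":0,"ay":0,"az":0,"claw":1},{"x":0.008,"y":0,"z":0.003,"ax":0,"ay":0,"az":0,"claw":1},{"x":0.008,"y":0,"z":0.003,"ax":0,"ay":0,"az":0,"claw":1}]' >/dev/null; python3 where.py; python3 -m crank '[{"x":0.001,"y":0,"z":0,"ax":0,"ay":0,"az":0,"claw":1},{"x":0.002,"y":0,"z":0,"ax":0,"ay":0,"az":0,"claw":1},{"x":0.004,"y":0,"z":0,"ax":0,"ay":0,"az":0,"claw":1},{"x":0.004,"y":0,"z":0,"ax":0,"ay":0,"az":0,"claw":1},{"x":0.004,"y":0,"z":0,"ax":0,"ay":0,"az":0,"claw":1}]' >/dev/null; python3 where.py;  python3 -m crank '[{"x":0.001,"y":0,"z":0,"ax":0,"ay":0,"az":0,"claw":1},{"x":0.0015,"y":0,"z":0,"ax":0,"ay":0,"az":0,"claw":1},{"x":0.0015,"y":0,"z":0,"ax":0,"ay":0,"az":0,"claw":1},{"x":0.0015,"y":0,"z":0,"ax":0,"ay":0,"az":0,"claw":1},{"x":0.0015,"y":0,"z":0,"ax":0,"ay":0,"az":0,"claw":1}]' >/dev/null; python3 where.py
```

```text
t 11.7 loc -0.0763 -0.1747 z 0.071 xang 0.013 F loc -0.77 0.45 -0.5 w 0.0007 q [-0.33  0.32  0.65  1.9  -0.23  1.    0.43]
t 12.12 loc -0.073 -0.1755 z 0.0707 xang 0.013 F loc -3.75 -1.4 0.63 w -0.0001 q [-0.33  0.32  0.65  1.89 -0.23  1.    0.43]
t 12.53 loc -0.0712 -0.1756 z 0.0708 xang 0.013 F loc -3.81 -0.51 0.65 w 0.0004 q [-0.33  0.33  0.65  1.89 -0.23  1.    0.43]
```

```bash
python3 -m crank '[{"x":0.001,"y":0,"z":0,"ax":0,"ay":0,"az":0,"claw":1},{"x":0.002,"y":0,"z":0,"ax":0,"ay":0,"az":0,"claw":1},{"x":0.003,"y":0,"z":0,"ax":0,"ay":0,"az":0,"claw":1},{"x":0.003,"y":0,"z":0,"ax":0,"ay":0,"az":0,"claw":1},{"x":0.003,"y":0,"z":0,"ax":0,"ay":0,"az":0,"claw":1}]' >/dev/null; python3 where.py; python3 -m crank '[{"x":0.001,"y":0,"z":0,"ax":0,"ay":0,"az":0,"claw":1},{"x":0.002,"y":0,"z":0,"ax":0,"ay":0,"az":0,"claw":1},{"x":0.002,"y":0,"z":0,"ax":0,"ay":0,"az":0,"claw":1},{"x":0.002,"y":0,"z":0,"ax":0,"ay":0,"az":0,"claw":1},{"x":0.002,"y":0,"z":0,"ax":0,"ay":0,"az":0,"claw":1}]' >/dev/null; python3 where.py;  python3 -m crank '[{"x":0.001,"y":0,"z":0,"ax":0,"ay":0,"az":0,"claw":1},{"x":0.0015,"y":0,"z":0,"ax":0,"ay":0,"az":0,"claw":1},{"x":0.0015,"y":0,"z":0,"ax":0,"ay":0,"az":0,"claw":1},{"x":0.0015,"y":0,"z":0,"ax":0,"ay":0,"az":0,"claw":1},{"x":0.0015,"y":0,"z":0,"ax":0,"ay":0,"az":0,"claw":1}]' >/dev/null; python3 where.py
```

```text
t 12.95 loc -0.0681 -0.176 z 0.0708 xang 0.013 F loc -3.34 -1.17 0.56 w 0.0007 q [-0.33  0.33  0.65  1.88 -0.24  1.    0.43]
t 13.37 loc -0.0661 -0.1763 z 0.0709 xang 0.013 F loc -3.25 -1.29 1.02 w 0.0008 q [-0.33  0.34  0.65  1.88 -0.24  1.01  0.44]
t 13.78 loc -0.0647 -0.1765 z 0.0709 xang 0.013 F loc -4.41 -2.16 0.9 w 0.0006 q [-0.33  0.34  0.65  1.87 -0.24  1.01  0.44]
```

```bash
python3 -m crank '[{"x":0.001,"y":0,"z":0,"ax":0,"ay":0,"az":0,"claw":1},{"x":0.0015,"y":0,"z":0,"ax":0,"ay":0,"az":0,"claw":1},{"x":0.0015,"y":0,"z":0,"ax":0,"ay":0,"az":0,"claw":1},{"x":0.0015,"y":0,"z":0,"ax":0,"ay":0,"az":0,"claw":1},{"x":0.0015,"y":0,"z":0,"ax":0,"ay":0,"az":0,"claw":1}]' >/dev/null; python3 where.py; python3 -m crank '[{"x":0.001,"y":0,"z":0,"ax":0,"ay":0,"az":0,"claw":1},{"x":0.0015,"y":0,"z":0,"ax":0,"ay":0,"az":0,"claw":1},{"x":0.0015,"y":0,"z":0,"ax":0,"ay":0,"az":0,"claw":1},{"x":0.0015,"y":0,"z":0,"ax":0,"ay":0,"az":0,"claw":1},{"x":0.0015,"y":0,"z":0,"ax":0,"ay":0,"az":0,"claw":1}]' >/dev/null; python3 where.py
```

```text
t 14.2 loc -0.0632 -0.1767 z 0.0708 xang 0.013 F loc -3.25 -2.58 1.01 w 0.0004 q [-0.32  0.35  0.64  1.87 -0.24  1.01  0.44]
t 14.62 loc -0.0617 -0.177 z 0.0708 xang 0.013 F loc -4.43 -2.21 1.25 w 0.0003 q [-0.32  0.35  0.64  1.87 -0.25  1.01  0.44]
```

```bash
python3 -m crank '[{"x":0.001,"y":0,"z":0,"ax":0,"ay":0,"az":0,"claw":1},{"x":0.0015,"y":0,"z":0,"ax":0,"ay":0,"az":0,"claw":1},{"x":0.0015,"y":0,"z":0,"ax":0,"ay":0,"az":0,"claw":1},{"x":0.0015,"y":0,"z":0,"ax":0,"ay":0,"az":0,"claw":1},{"x":0.0015,"y":0,"z":0,"ax":0,"ay":0,"az":0,"claw":1}]' >/dev/null; python3 where.py; python3 -m crank '[{"x":0.001,"y":0,"z":0,"ax":0,"ay":0,"az":0,"claw":1},{"x":0.0015,"y":0,"z":0,"ax":0,"ay":0,"az":0,"claw":1},{"x":0.0015,"y":0,"z":0,"ax":0,"ay":0,"az":0,"claw":1},{"x":0.0015,"y":0,"z":0,"ax":0,"ay":0,"az":0,"claw":1},{"x":0.0015,"y":0,"z":0,"ax":0,"ay":0,"az":0,"claw":1}]' >/dev/null; python3 where.py
```

```text
t 15.03 loc -0.0603 -0.1772 z 0.0708 xang 0.013 F loc -5.43 -2.45 0.24 w 0.0007 q [-0.32  0.35  0.64  1.86 -0.25  1.01  0.44]
t 15.45 loc -0.0589 -0.1775 z 0.0708 xang 0.013 F loc -5.33 -1.94 0.83 w 0.0005 q [-0.32  0.35  0.64  1.86 -0.25  1.01  0.44]
```

```bash
python3 -m crank '[{"x":0.001,"y":0,"z":0,"ax":0,"ay":0,"az":0,"claw":1},{"x":0.0015,"y":0,"z":0,"ax":0,"ay":0,"az":0,"claw":1},{"x":0.0015,"y":0,"z":0,"ax":0,"ay":0,"az":0,"claw":1},{"x":0.0015,"y":0,"z":0,"ax":0,"ay":0,"az":0,"claw":1},{"x":0.0015,"y":0,"z":0,"ax":0,"ay":0,"az":0,"claw":1}]' >/dev/null; python3 where.py; python3 -m crank '[{"x":0.001,"y":0,"z":0,"ax":0,"ay":0,"az":0,"claw":1},{"x":0.0015,"y":0,"z":0,"ax":0,"ay":0,"az":0,"claw":1},{"x":0.0015,"y":0,"z":0,"ax":0,"ay":0,"az":0,"claw":1},{"x":0.0015,"y":0,"z":0,"ax":0,"ay":0,"az":0,"claw":1},{"x":0.0015,"y":0,"z":0,"ax":0,"ay":0,"az":0,"claw":1}]' >/dev/null; python3 where.py
```

```text
t 15.87 loc -0.0576 -0.1778 z 0.0707 xang 0.013 F loc -5.08 -2.03 0.56 w 0.0008 q [-0.32  0.36  0.64  1.85 -0.25  1.01  0.44]
t 16.28 loc -0.0562 -0.178 z 0.0707 xang 0.013 F loc -6.0 -3.27 1.11 w 0.0006 q [-0.32  0.36  0.64  1.85 -0.25  1.01  0.44]
```

```bash
python3 -m crank '[{"x":0.001,"y":0,"z":0,"ax":0,"ay":0,"az":0,"claw":1},{"x":0.0015,"y":0,"z":0,"ax":0,"ay":0,"az":0,"claw":1},{"x":0.0015,"y":0,"z":0,"ax":0,"ay":0,"az":0,"claw":1},{"x":0.0015,"y":0,"z":0,"ax":0,"ay":0,"az":0,"claw":1},{"x":0.0015,"y":0,"z":0,"ax":0,"ay":0,"az":0,"claw":1}]' >/dev/null; python3 where.py; python3 -m crank '[{"x":0.001,"y":0,"z":0,"ax":0,"ay":0,"az":0,"claw":1},{"x":0.0015,"y":0,"z":0,"ax":0,"ay":0,"az":0,"claw":1},{"x":0.0015,"y":0,"z":0,"ax":0,"ay":0,"az":0,"claw":1},{"x":0.0015,"y":0,"z":0,"ax":0,"ay":0,"az":0,"claw":1},{"x":0.0015,"y":0,"z":0,"ax":0,"ay":0,"az":0,"claw":1}]' >/dev/null; python3 where.py
```

```text
t 16.7 loc -0.0548 -0.1782 z 0.0707 xang 0.013 F loc -6.51 -1.8 2.53 w 0.0003 q [-0.32  0.36  0.64  1.85 -0.25  1.02  0.44]
t 17.12 loc -0.0534 -0.1785 z 0.0707 xang 0.013 F loc -5.56 -3.0 1.18 w 0.0001 q [-0.32  0.37  0.64  1.84 -0.26  1.02  0.44]
```

```bash
python3 -m crank '[{"x":0.001,"y":0,"z":0,"ax":0,"ay":0,"az":0,"claw":1},{"x":0.0015,"y":0,"z":0,"ax":0,"ay":0,"az":0,"claw":1},{"x":0.0015,"y":0,"z":0,"ax":0,"ay":0,"az":0,"claw":1},{"x":0.0015,"y":0,"z":0,"ax":0,"ay":0,"az":0,"claw":1},{"x":0.0015,"y":0,"z":0,"ax":0,"ay":0,"az":0,"claw":1}]' >/dev/null; python3 where.py; python3 -m crank '[{"x":0.001,"y":0,"z":0,"ax":0,"ay":0,"az":0,"claw":1},{"x":0.001,"y":0,"z":0,"ax":0,"ay":0,"az":0,"claw":1},{"x":0.001,"y":0,"z":0,"ax":0,"ay":0,"az":0,"claw":1},{"x":0.001,"y":0,"z":0,"ax":0,"ay":0,"az":0,"claw":1},{"x":0.001,"y":0,"z":0,"ax":0,"ay":0,"az":0,"claw":1}]' >/dev/null; python3 where.py
```

```text
t 17.53 loc -0.052 -0.1787 z 0.0707 xang 0.013 F loc -6.57 -1.48 1.32 w 0.0005 q [-0.32  0.37  0.64  1.84 -0.26  1.02  0.44]
t 17.95 loc -0.0512 -0.1788 z 0.0706 xang 0.013 F loc -8.42 -2.3 2.19 w 0.0004 q [-0.32  0.37  0.64  1.84 -0.26  1.02  0.44]
```

```bash
python3 -m crank '[{"x":0.001,"y":0,"z":0,"ax":0,"ay":0,"az":0,"claw":1},{"x":0.0015,"y":0,"z":0,"ax":0,"ay":0,"az":0,"claw":1},{"x":0.0015,"y":0,"z":0,"ax":0,"ay":0,"az":0,"claw":1},{"x":0.0015,"y":0,"z":0,"ax":0,"ay":0,"az":0,"claw":1},{"x":0.0015,"y":0,"z":0,"ax":0,"ay":0,"az":0,"claw":1}]' >/dev/null; python3 where.py; python3 -m crank '[{"x":0.0005,"y":0,"z":0,"ax":0,"ay":0,"az":0,"claw":1},{"x":0.0005,"y":0,"z":0,"ax":0,"ay":0,"az":0,"claw":1},{"x":0.0005,"y":0,"z":0,"ax":0,"ay":0,"az":0,"claw":1},{"x":0.0005,"y":0,"z":0,"ax":0,"ay":0,"az":0,"claw":1},{"x":0.0005,"y":0,"z":0,"ax":0,"ay":0,"az":0,"claw":1}]' >/dev/null; python3 where.py
```

```text
t 18.37 loc -0.0502 -0.1789 z 0.0705 xang 0.013 F loc -9.83 -1.15 4.17 w 0.0006 q [-0.31  0.38  0.64  1.83 -0.26  1.02  0.44]
t 18.78 loc -0.0498 -0.179 z 0.0705 xang 0.013 F loc -10.75 -1.67 3.7 w 0.0004 q [-0.31  0.38  0.64  1.83 -0.26  1.02  0.44]
```

```bash
python3 -m crank '[{"x":0.0008,"y":0,"z":0,"ax":0,"ay":0,"az":0,"claw":1},{"x":0.0008,"y":0,"z":0,"ax":0,"ay":0,"az":0,"claw":1},{"x":0.0008,"y":0,"z":0,"ax":0,"ay":0,"az":0,"claw":1},{"x":0.0008,"y":0,"z":0,"ax":0,"ay":0,"az":0,"claw":1},{"x":0.0008,"y":0,"z":0,"ax":0,"ay":0,"az":0,"claw":1}]' >/dev/null; python3 where.py; python3 - <<'E'
from bench import camera,r
from h import *
b=np.load("bar.npz"); F=[]
for i in range(6):
    c=camera("scene"); F.append(r.read_state()["ft_force"][:2]@b["lx"])
print(np.round(F,1),np.mean(F))
u,v=proj(c,[*(b["ctr"]-.04*b["lx"]-.1*b["ly"]),.09]).astype(int)
a=cv2.resize(c["color"][v-55:v+45,u-100:u+100],None,fx=3,fy=3,interpolation=cv2.INTER_CUBIC)
t=camera("top")["color"][210:310,225:425]
cv2.imwrite("pics/f.png",np.vstack([a,cv2.resize(t,None,fx=3,fy=3,interpolation=cv2.INTER_CUBIC)]))
E
```

```text
t 19.2 loc -0.0493 -0.179 z 0.0705 xang 0.012 F loc -11.49 -0.96 5.26 w 0.0005 q [-0.31  0.38  0.64  1.83 -0.26  1.02  0.44]
[-12.8 -11.6 -12.1 -11.9 -11.5 -12.2] -12.010155143718604
```

View pics/f.png

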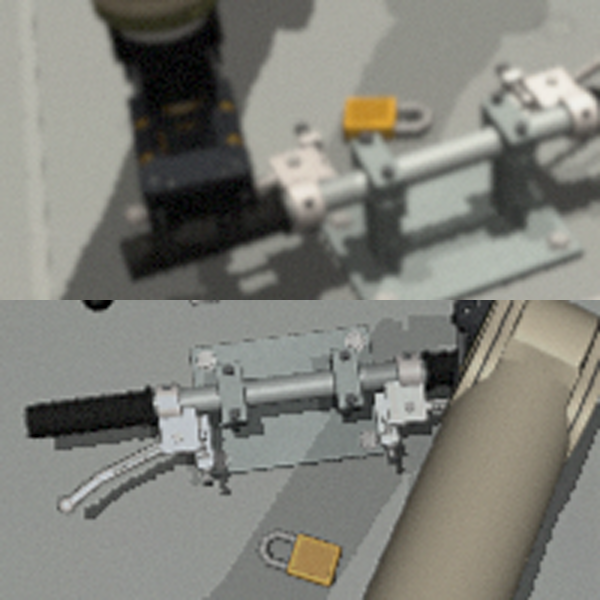

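```bash
python3 -c "
from bench import close_job
print(close_job())"
```

```text
the job is handed in; nothing more can be done
None
```

Both brake levers came up on their stops short of the bar, and I handed the job in after about 19.5 s with the right lever still held in.

- **Left lever:** I pressed it with the backs of the shut fingers. The push rose from about 5 N to 12.5–14 N within about 3–4 mm as the lever met its stop, after about 24 mm of travel. Then I let it go, and a top picture showed its ball back at its starting spot.
- **Right lever:** I pressed it the same way through about 26–27 mm. It is held at about 12.0 N, the mean of six readings (11.5–12.8 N), and the fingers are about 18 mm short of the rubber grip by my reckoning.
- **Loose things:** The padlock, the loose thing nearest the arm's path, had not moved in the last pictures. I didn't re-measure the others, but the arm stayed well clear of them.

**Checks that were less clear:**
- **Upward force:** The wrist showed 4–6 N upwards at both stops. I put that down to friction on the blade and did not look into it further.
- **Right lever out of view:** The arm and gripper hid the right blade in the last pictures. That it is on its stop rests on the force rise and the finger position, not on a direct view.
- **Travel on the right:** It is a little over the 24 mm given for the press point. The likely reasons are the stop's give and the finger's edge touching farther out on the blade.

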